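# Fold the square and box it

### The job

The hinged aluminium folding square was left lying open in a V on the desk: fold its two legs fully shut, then lay it flat inside the long grey storage box and let go. It only fits once folded; lower it in gently rather than dropping it, and leave the rigid aluminium square lying where it is.

Things in the scene. Friction and masses are not known exactly. Their poses are not given: they have to be found in the camera images.
- folding_square: Folding square: two aluminium legs, each 200 long, 12 wide, 20 mm high, black end caps, lying flat, joined at one end by a round knuckle (26 across, 22 high). Origin on the pivot axis, underside. Body = one leg along +x from the pivot (y 0 to 12 mm). Loose, 160 g. Starts as a V of 24 to 32 degrees opening away from the robot, on either of two places (the rigid square is on the other).
- fold (a joint): Angle of the folding square's legs, rad: 0 shut (side by side, 24 mm wide, hard stop), grows as it opens. Second leg: mirror image, turned clockwise from above by this angle from the first (body's -y side). Stiff hinge (0.04 N m), stays where put, no catch or spring. Squeezing both legs between two fingers shuts it: 70 mm from the pivot the V is 54 to 65 mm wide outside.
- storage_box: Long grey plastic storage box, empty, open on top, fixed: outside 258 along x, 100 along y, 42 mm high; walls and floor 4 mm, inside 250 x 92 mm. Origin at the centre of its underside, z up. Its flap lid hangs open, unmoving, from the +y rim, sloping to the desk out to y = 145 mm; leave it so. To let go between the walls, open the fingers only 10 to 15 mm, not fully.
- rigid_square: Rigid L-shaped aluminium square, no hinge, to be left alone: flat blade 170 x 24 x 6 mm along +x and a thicker stock 18 x 100 x 16 mm running to -y (y +12 to -88 mm) at the origin. Origin at the corner, underside. Loose, 150 g.
Mind the look-alikes: they are no part of the job. Of the things that look like the folding_square, the smaller one is meant.

How it is judged:
By the outcome, as a careful person would: the job done as asked, in the order asked, and still so for the second after the job is handed in, with the robot touching nothing.
It also fails if it takes over 40 s, if anything falls off the work surface, if the arm or the gripper's body presses on something with over 40 N, if the wrist force passes 120 N, or if a joint passes its speed limit or range.

### The arm

A 7-joint arm with a two-finger parallel gripper is mounted at the origin on the work surface. World frame = base frame: x ahead of the robot, y to its left, z up, the work surface at z = 0. Lengths are in m, angles in rad, forces in N, time in s.
With the tool pointing down it reaches from about 0.425 to 1.025 m from the base axis. Payload 9.4 kg.
Tool frame: the origin (TCP) lies midway between the tips of the shut fingers; the grasp point (between the pads) lies 19 mm behind it; z points along the fingers, y is the direction in which the jaws open and shut (so a half turn about z gives the same grasp; the last joint's range is limited). The gripper opens to 85 mm and grips with 20 to 120 N. Pads are 22 mm wide; open, the fingers measure 114 mm over their backs; the gripper's body (76 mm by 85 mm) begins 54 mm behind the grasp point. The pads swing forward as they close: fully open they stand 13 mm farther back than shut.
Start: joints at [1.033, 0.599, -0.003, 1.599, 0.002, 0.943, -0.08], TCP at [0.322, -0.649, 0.206] pointing down, gripper open.
Joint ranges: [-2.57, 2.57], [-0.35, 1.97], [-1.29, 1.29], [0.11, 2.56], [-1.05, 4.19], [0.11, 1.86], [-2.63, 2.63]. Speed limits (rad/s): [2.22, 2.22, 3.01, 3.01, 3.14, 3.14, 3.14].

### API

Orientations are given as a unit quaternion [w, x, y, z].
In Python, from rig import arm gives the robot as it stands.
- The arm moves only by the tool servo_tool, never from a script. Its argument "targets" is text: rows parted by semicolons, each of 7 numbers parted by spaces: the shift along the world's x, y, z in units of 25 cm (1.0 is 25 cm), then the turn, a rotation vector about the world's x, y, z in units of 0.5 rad (1.0 is 0.5 rad), then the gripper command: -1 is shut, 1 is fully open, values between are in proportion. In form: x y z ax ay az grip; .... A call has exactly 8 rows; each row is the pose to reach, as a shift and turn from the pose commanded when the call began; what a row does not reach only later rows make up. A row lasts 1/12 s, in which the tool goes at most 41.7 mm and 7.16 degrees, less where a joint would pass 70% of its speed; a pose out of reach is approached as far as the arm can. A call with a number of a shift or a turn outside -1 to 1 is refused whole. A call with a gripper value outside its range is refused whole. The fingers move at their own pace and stop on an object; "newtons" is the grip in N (left out, the last holds). Time passes only in rows, so rows that repeat a pose let the fingers close, or fill a call up. It gives the time, the measured TCP pose, the force and the opening at its end, in the units of the state.
- arm.observe(): the state, without advancing time (a new reading comes with each control period).
- arm.get_image(name): name is "side" or "top" or "wrist"; returns the picture (384x512x3 uint8, blue, green, red); there is no depth.
- arm.camera_params(name): a dict with "fov_y" (degrees; the focal length in pixels is half the picture's height over the tangent of half this angle, whatever the lens; pixels are square), "cx", "cy" (the principal point, pixels), "R" (3x3) and "t" (3): a world point X has camera coordinates R X + t. Camera axes: x right, y down, z forward; pixel columns grow to the right and rows downward; lengths in m; the calibration is good to about 2 mm. The wrist camera is an equidistant fisheye: a pixel r from the principal point sees the ray r / f radians off the axis. A picture is of the moment at which its call begins: read the wrist's pose just before it. camera_params takes no time and is no camera call; for the wrist camera it gives the pose at the moment of the call.
- arm.job_done(): hands the job in, once; it reports no verdict.
The state is a dict: "time": time; "joint_pos": joint angles; "dq": joint speeds; "effort": joint torques, N m; "tcp_pos": TCP position; "tool_rot": TCP orientation; "wrist_force": force on the tool from outside, world axes, zero at the start; "torque": the same for the moment, N m; "finger_gap": finger opening in m.
Only numpy, scipy, OpenCV 4.12 (cv2) and the standard library are available. Lean on these libraries where they do the work, as an engineer would, in place of code of your own. Each camera call takes 0.05 s, during which the arm holds its last target. There are 200 camera calls.

## Working session

There is one attempt and no reset: what is moved stays moved. The work goes in short steps, Python scripts to look and compute and a tool call to move; the robot and the scene stay as the last step left them, time stands still between calls to the robot, and variables do not carry over. Pictures are saved under pics/ and viewed, about 8 in all and at most 12, crops included, and the job is handed in when it is done.

Besides the shell and the picture viewer there is one more tool, called after ">>>" as name(argument=value, ...) on one line, values as JSON. servo_tool: Moves the arm, as the interface text tells. Shifts and turns lie within -1 to 1; 1 stands for 25 cm of shift or 0.5 rad of turn. Its arguments: {"type":"object","properties":{"targets":{"type":"string"},"newtons":{"type":"number"}},"required":["targets"]}

```bash
mkdir -p pics; ls; python3 - <<'E'
from rig import arm
import cv2
for n in("top","side"):
    cv2.imwrite(f"pics/{n}0.png",arm.get_image(n))
    p=arm.camera_params(n);print(n,p)
print(arm.observe())
E
```

```text
pics
top {'fov_y': 55.31115497105455, 'cx': 254.1071176214728, 'cy': 190.8585702900778, 'R': array([[ 0.01320437, -0.99990542,  0.00384739],
       [-0.99316376, -0.01356145, -0.11593888],
       [ 0.11598009, -0.00229019, -0.9932489 ]]), 't': array([-0.01959037,  0.37233175,  0.86467828])}
side {'fov_y': 52.96486113654081, 'cx': 255.54956104780595, 'cy': 190.2760918621053, 'R': array([[-0.97498557, -0.22172675, -0.01550421],
       [-0.14493836,  0.68711153, -0.71194846],
       [ 0.16851114, -0.69189233, -0.70206054]]), 't': array([0.38221173, 0.09376201, 1.02971514])}
{'time': 0.1, 'joint_pos': array([ 1.03324708,  0.60008304, -0.00249819,  1.60005469,  0.00182482,
        0.94289229, -0.07979839]), 'dq': array([ 7.02043302e-05, -2.59331204e-03,  1.15888259e-03, -1.31756465e-03,
       -1.07720652e-03,  1.75261213e-04, -2.89491421e-04]), 'effort': array([ 5.81037631e-03, -7.77984309e+01,  1.57017220e+00, -2.58622849e+01,
        1.26592669e-02,  5.56212093e-03,  1.75347174e-05]), 'tcp_pos': array([ 0.32216386, -0.64897798,  0.20537488]), 'tool_rot': array([-6.73498297e-04,  9.73564980e-01,  2.28409094e-01, -2.49766874e-04]), 'wrist_force': array([1.54033055, 0.09075241, 0.43104572]), 'torque': array([ 0.0085445 ,  0.00742704, -0.0489875 ]), 'finger_gap': 0.08553019778185973}
```

View pics/top0.png

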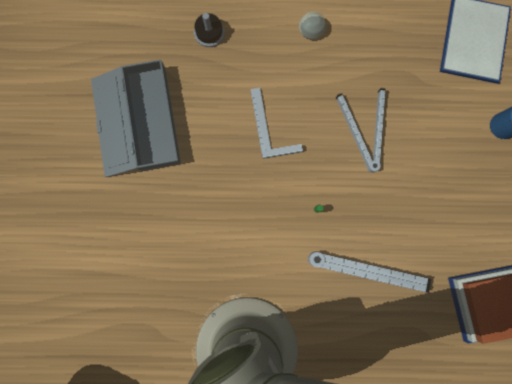

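View pics/side0.png

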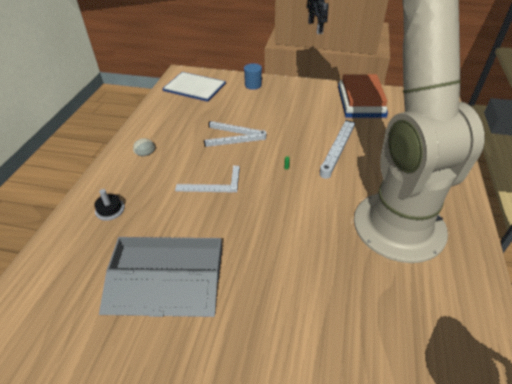

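Candidates: the V at top pixel (375,165) with tips (341,97) and (382,91), the bigger closed bar at (317,259)-(428,284), and the L at (266,153), which is the rigid square. I choose the V. Next is a close crop of it and the box.

```bash
cat > h.py <<'E'
import numpy as np,cv2
from rig import arm
def ray(n,uv,z):
    p=arm.camera_params(n);f=192/np.tan(np.radians(p["fov_y"])/2)
    d=np.array([(uv[0]-p["cx"])/f,(uv[1]-p["cy"])/f])
    if n=="wrist":
        r=np.hypot(*d);c=np.array([*(d*np.sinc(r/np.pi)**1),np.cos(r)])
    else: c=np.array([*d,1])
    R=p["R"];o=-R.T@p["t"];w=R.T@c
    return o+w*(z-o[2])/w[2]
def proj(n,X):
    p=arm.camera_params(n);f=192/np.tan(np.radians(p["fov_y"])/2)
    c=p["R"]@np.array(X)+p["t"]
    if n=="wrist":
        r=np.hypot(c[0],c[1]);t=np.arctan2(r,c[2]);return np.array([p["cx"],p["cy"]])+f*t*c[:2]/max(r,1e-9)
    return np.array([p["cx"],p["cy"]])+f*c[:2]/c[2]
E
python3 - <<'E'
from h import *
im=cv2.imread("pics/top0.png")
a=cv2.resize(im[80:180,325:405],None,fx=5,fy=5,interpolation=cv2.INTER_CUBIC)
b=cv2.resize(im[50:180,85:189],None,fx=500/130,fy=500/130,interpolation=cv2.INTER_CUBIC)
cv2.imwrite("pics/crop.png",np.hstack([a,b[:500]]))
E
```

```text
(no output)
```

View pics/crop.png

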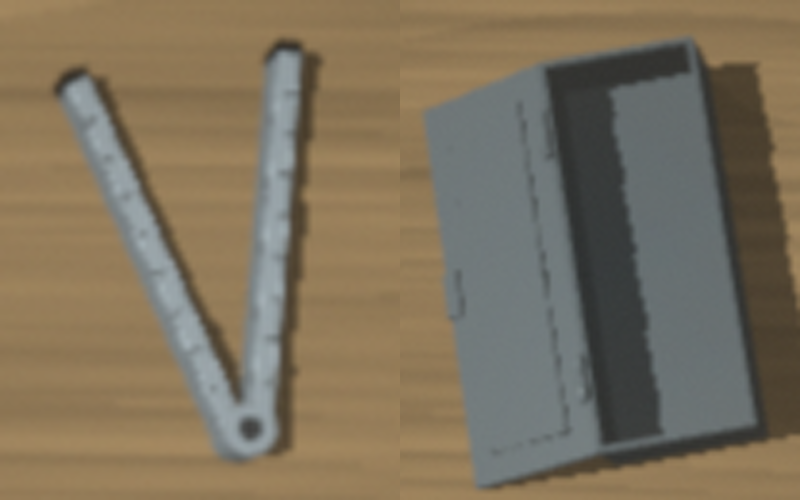

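The crop shows the V with its knuckle at crop (251,429) and black caps at (70,82) and (286,46). The box rim corners are at about (692,40), (760,430), (543,67) and (602,448).

```bash
python3 - <<'E'
from h import *
P=ray("top",(375.2,165.8),.022)
L=ray("top",(325+70/5,80+82/5),.02);R=ray("top",(325+286/5,80+46/5),.02)
print(P,L,R)
aL,aR=[np.arctan2(*(q-P)[1::-1]) for q in(L,R)];print("len",np.linalg.norm(L-P),np.linalg.norm(R-P),"ang",np.degrees([aL,aR]))
b=(aL+aR)/2;u=np.array([np.cos(b),np.sin(b)]);print("bis",b,"pt70",P[:2]+.07*u,"pt100",P[:2]+.1*u)
c=[ray("top",(85+x*.26,50+y*.26),.042) for x,y in((292,40),(360,430),(143,67),(202,448))]
for q in c:print(q)
print("centre",np.mean(c,0));
for a,d in((1,0),(3,2)):print("yaw",np.arctan2(*(c[d]-c[a])[1::-1]),np.linalg.norm(c[d]-c[a]))
print("w",np.linalg.norm(c[0]-c[2]),np.linalg.norm(c[1]-c[3]))
from scipy.spatial.transform import Rotation as Ro
s=arm.observe();q=s["tool_rot"];M=Ro.from_quat(np.r_[q[1:],q[0]]).as_matrix();print(M,"y-axis yaw",np.arctan2(M[1,1],M[0,1]))
p=arm.camera_params("wrist");print(p["fov_y"],M.T@(-p["R"].T@p["t"]-s["tcp_pos"]))
E
```

```text
[ 0.43813771 -0.30933002  0.022     ] [ 0.61351493 -0.22377953  0.02      ] [ 0.63386179 -0.3324911   0.02      ]
len 0.19514111824281735 0.19709985118452056 ang [26.00351182 -6.74873201]
bis 0.16802965219006144 pt70 [ 0.50715185 -0.29762321] pt100 [ 0.53672933 -0.29260601]
[0.69057147 0.21926059 0.042     ]
[0.43745921 0.16633711 0.042     ]
[0.6710304  0.31354686 0.042     ]
[0.4247866  0.26355602 0.042     ]
centre [0.55596192 0.24067514 0.042     ]
yaw 0.20612138282174555 0.25858598985527453
yaw 0.20029157118851243 0.25126698114343676
w 0.09628994647463825 0.0980413765260175
[[ 8.95658447e-01  4.44741853e-01 -7.93994835e-04]
 [ 4.44742526e-01 -8.95657665e-01  1.19729066e-03]
 [-1.78662293e-04 -1.42548676e-03 -9.99998968e-01]] y-axis yaw -1.1099098021734315
65.70646984690485 [ 0.06565365  0.00032744 -0.16867496]
```

>>> servo_tool(targets="0.1 0.13 0 0 0 -0.1 1;0.2 0.26 0 0 0 -0.2 1;0.3 0.4 0 0 0 -0.3 1;0.4 0.54 0 0 0 -0.4 1;0.5 0.68 0 0 0 -0.5 1;0.6 0.8 0 0 0 -0.586 1;0.7 0.92 0 0 0 -0.586 1;0.76 1 0 0 0 -0.586 1", newtons=60)

```text
time: 0.77
tcp_pos: [0.5156, -0.3947, 0.2058]
tool_rot: [-0.001, 0.996, 0.086, 0.0]
wrist_force: [1.0, -0.2, 0.3]
finger_gap: 0.0855
```

>>> servo_tool(targets="0 0.1 -0.07 0 0 0 1;0 0.2 -0.14 0 0 0 1;0 0.3 -0.2 0 0 0 1;0.01 0.4 -0.28 0 0 0 1;0.01 0.41 -0.3 0 0 0 1;0.01 0.41 -0.3 0 0 0 1;0.01 0.41 -0.3 0 0 0 1;0.01 0.41 -0.3 0 0 0 1")

```text
time: 1.43
tcp_pos: [0.515, -0.2984, 0.1318]
tool_rot: [0.001, 0.997, 0.083, 0.0]
wrist_force: [-0.8, 0.6, 0.3]
finger_gap: 0.0854
```

```bash
python3 - <<'E'
from h import *
from scipy.spatial.transform import Rotation as Ro
s=arm.observe();print(s["tcp_pos"],s["time"]);q=s["tool_rot"];M=Ro.from_quat(np.r_[q[1:],q[0]]).as_matrix();print("x-yaw",np.arctan2(M[1,0],M[0,0]),M[:,2])
print(proj("wrist",(.438,-.309,.022)),proj("wrist",(.6135,-.2238,.02)),proj("wrist",(.634,-.3325,.02)))
cv2.imwrite("pics/w1.png",arm.get_image("wrist"))
E
```

```text
[ 0.5150339  -0.29839578  0.13175402] 1.4333
x-yaw 0.16647001429131672 [ 6.79850087e-04 -1.08262099e-03 -9.99999183e-01]
[250.96208874 257.49136337] [192.05341589  71.78854579] [309.82081349  69.19412848]
```

View pics/w1.png

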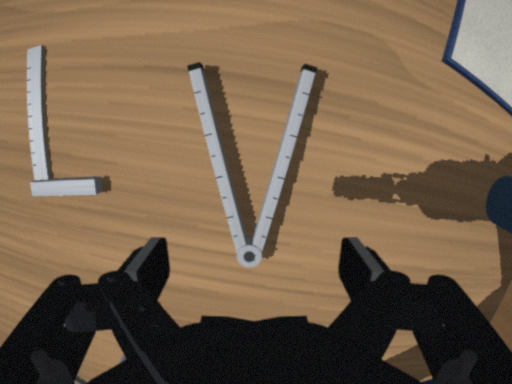

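The picture shows the V's pivot at (249,257) and caps at (196,68) and (310,69). That agrees with the projection to 2-4 px, and the fingers straddle it. I'm descending.

>>> servo_tool(targets="-0.01 0.004 -0.12 0 0 0 1;-0.01 0.004 -0.24 0 0 0 1;-0.01 0.004 -0.34 0 0 0 1;-0.01 0.004 -0.42 0 0 0 1;-0.01 0.004 -0.47 0 0 0 1;-0.01 0.004 -0.5 0 0 0 1;-0.01 0.004 -0.5 0 0 0 1;-0.01 0.004 -0.5 0 0 0 1")

```text
time: 2.15
tcp_pos: [0.5126, -0.2965, 0.0067]
tool_rot: [0.0, 0.997, 0.084, 0.0]
wrist_force: [-0.3, 0.8, -0.7]
finger_gap: 0.0856
```

>>> servo_tool(targets="0 0 0 0 0 0 0.7;0 0 0 0 0 0 0.5;0 0 0 0 0 0 0.3;0 0 0 0 0 0 0.1;0 0 0 0 0 0 -0.1;0 0 0 0 0 0 -0.3;0 0 0 0 0 0 -0.6;0 0 0 0 0 0 -1", newtons=60)

```text
time: 2.82
tcp_pos: [0.5124, -0.2959, 0.0062]
tool_rot: [0.0, 0.996, 0.084, -0.0]
wrist_force: [-0.3, 0.4, -0.1]
finger_gap: 0.0066
```

>>> servo_tool(targets="0 0 0 0 0 0 -1;0 0 0 0 0 0 -1;0 0 0 0 0 0 -1;0 0 0 0 0 0 -1;0 0 0 0 0 0 -1;0 0 0 0 0 0 -1;0 0 0 0 0 0 -1;0 0 0 0 0 0 -1")

```text
time: 3.48
tcp_pos: [0.5124, -0.2959, 0.0062]
tool_rot: [-0.0, 0.996, 0.084, -0.0]
wrist_force: [0.5, -0.4, -0.1]
finger_gap: 0.0002
```

```bash
python3 - <<'E'
from h import *
s=arm.observe();print(s["tcp_pos"],s["time"],s["finger_gap"],s["wrist_force"])
cv2.imwrite("pics/w2.png",arm.get_image("wrist"))
E
```

```text
[ 0.51238678 -0.29585502  0.00616577] 3.4833 0.0002370706520984106 [ 0.46398595 -0.38035209 -0.12910175]
```

View pics/w2.png

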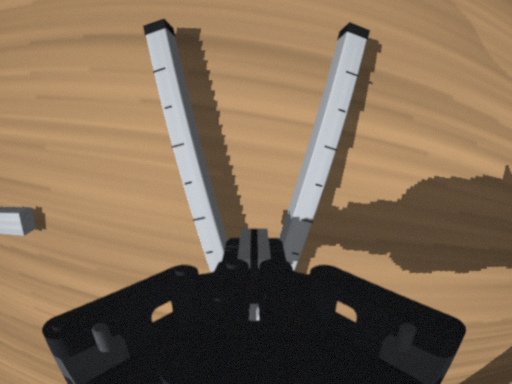

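The fingers shut fully (gap 0) between the legs, and the V is still open with caps at (160,25) and (353,30). The open tips stood too high and rode over the legs. I'm checking whether the V moved, then will rise, open and go lower.

```bash
python3 - <<'E'
from h import *
print(proj("wrist",(.6135,-.2238,.02)),proj("wrist",(.634,-.3325,.02)))
L=ray("wrist",(160,27),.02);R=ray("wrist",(353,32),.02);print(L,R)
for a in((160,27,213,265),(353,32,291,262)):
    A=ray("wrist",a[:2],.02);B=ray("wrist",a[2:],.02);print(A,B,np.degrees(np.arctan2(A[1]-B[1],A[0]-B[0])))
print(proj("wrist",arm.observe()["tcp_pos"]))
E
```

```text
[151.70491478  36.25002985] [357.76686436  32.92345958]
[ 0.61906579 -0.22751218  0.02      ] [ 0.6337378  -0.32975568  0.02      ]
[ 0.61906579 -0.22751218  0.02      ] [ 0.48931183 -0.27572827  0.02      ] 20.3848829971645
[ 0.6337378  -0.32975568  0.02      ] [ 0.49901416 -0.32081566  0.02      ] -3.796478825626064
[253.03531849 226.46534767]
```

>>> servo_tool(targets="0 0 0.06 0 0 0 -1;0 0 0.14 0 0 0 -1;0 0 0.24 0 0 0 -1;0 0 0.28 0 0 0 0;0 0 0.28 0 0 0 1;0 0 0.28 0 0 0 1;0 0 0.28 0 0 0 1;0 0 0.28 0 0 0 1")

```text
time: 4.2
tcp_pos: [0.5118, -0.2955, 0.075]
tool_rot: [-0.0, 0.996, 0.084, -0.001]
wrist_force: [-0.6, 0.2, -0.0]
finger_gap: 0.0606
```

```bash
python3 - <<'E'
from h import *
s=arm.observe();print(s["tcp_pos"],s["time"],s["finger_gap"])
cv2.imwrite("pics/w3.png",arm.get_image("wrist"))
E
```

```text
[ 0.5117987  -0.29553742  0.07502045] 4.2 0.06058519525279311
```

View pics/w3.png

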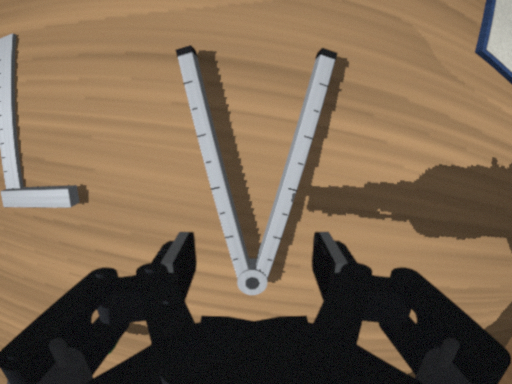

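The V is still open, with its pivot at (252,283) and caps at (186,50) and (327,54). I'm re-measuring it before going lower.

```bash
python3 - <<'E'
from h import *
s=arm.observe();P=ray("wrist",(252,283),.022);L=ray("wrist",(187,52),.02);R=ray("wrist",(327,56),.02)
print(s["tcp_pos"],P,L,R)
aL,aR=[np.arctan2(*(q-P)[1::-1]) for q in(L,R)];b=(aL+aR)/2
print(np.degrees([aL,aR,aL-aR]),b);u=np.array([np.cos(b),np.sin(b)]);print(P[:2]+.072*u, P[:2]+.072*u-s["tcp_pos"][:2])
E
```

```text
[ 0.51181914 -0.29553981  0.07504197] [ 0.4386831  -0.30678962  0.022     ] [ 0.61821431 -0.22705192  0.02      ] [ 0.63299326 -0.33159567  0.02      ]
[23.94811169 -7.27514851 31.22326021] 0.14549905175801897
[ 0.50992232 -0.29635062] [-0.00189682 -0.00081081]
```

>>> servo_tool(targets="-0.008 -0.004 -0.08 0 0 -0.04 1;-0.008 -0.004 -0.16 0 0 -0.04 1;-0.008 -0.004 -0.22 0 0 -0.04 1;-0.008 -0.004 -0.27 0 0 -0.04 1;-0.008 -0.004 -0.3 0 0 -0.04 1;-0.008 -0.004 -0.316 0 0 -0.04 1;-0.008 -0.004 -0.322 0 0 -0.04 0.9;-0.008 -0.004 -0.322 0 0 -0.04 0.8", newtons=60)

```text
time: 4.92
tcp_pos: [0.5104, -0.2969, -0.0044]
tool_rot: [-0.0, 0.997, 0.074, -0.0]
wrist_force: [-0.7, -0.6, 0.2]
finger_gap: 0.077
```

>>> servo_tool(targets="0 0 0 0 0 0 0.75;0 0 0.002 0 0 0 0.7;0 0 0.004 0 0 0 0.65;0 0 0.006 0 0 0 0.6;0 0 0.008 0 0 0 0.55;0 0 0.01 0 0 0 0.5;0 0 0.012 0 0 0 0.45;0 0 0.014 0 0 0 0.4")

```text
time: 5.58
tcp_pos: [0.5104, -0.2969, -0.0007]
tool_rot: [0.0, 0.997, 0.074, 0.0]
wrist_force: [-0.5, -0.1, -0.6]
finger_gap: 0.0597
```

>>> servo_tool(targets="0 0 0 0 0 0 0.35;0 0 0.001 0 0 0 0.3;0 0 0.002 0 0 0 0.25;0 0 0.003 0 0 0 0.2;0 0 0.005 0 0 0 0.15;0 0 0.007 0 0 0 0.1;0 0 0.008 0 0 0 0.05;0 0 0.009 0 0 0 0")

```text
time: 6.25
tcp_pos: [0.5104, -0.2969, 0.0015]
tool_rot: [0.0, 0.997, 0.074, -0.0]
wrist_force: [0.5, -0.1, -0.5]
finger_gap: 0.0428
```

```bash
python3 - <<'E'
from h import *
s=arm.observe();print(s["tcp_pos"],s["time"],s["finger_gap"])
cv2.imwrite("pics/w4.png",arm.get_image("wrist"))
E
```

```text
[ 0.51037455 -0.29689827  0.00146713] 6.25 0.04280849591826755
```

View pics/w4.png

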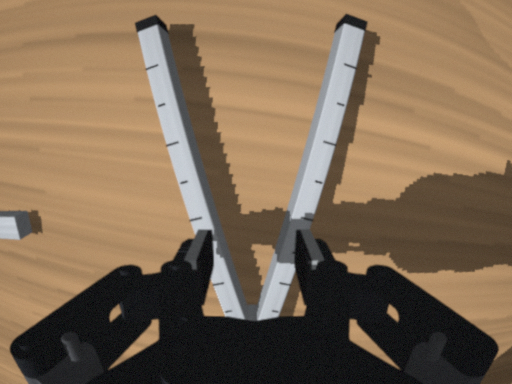

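The legs have not followed (gap 43 mm), and the finger tips overlap the legs at (212,232) and (297,232). I'm computing the real tip height from the apparent gap.

```bash
python3 - <<'E'
from h import *
from scipy.spatial.transform import Rotation as Ro
s=arm.observe();q=s["tool_rot"];M=Ro.from_quat(np.r_[q[1:],q[0]]).as_matrix();t=s["tcp_pos"]
for z in(0,.01,.02,.03,.04):
  for dx in(.011,):
    a=[proj("wrist",[*(t+M@[dx,e*s["finger_gap"]/2,0])[:2],z]) for e in(1,-1)]
    print(z,dx,np.round(a,1).tolist())
L=ray("wrist",(151,22),.02);R=ray("wrist",(351,22),.02);A=ray("wrist",(193,220),.02);B=ray("wrist",(312,220),.02);print(L,R,A,B,np.linalg.norm(A-B))
im=cv2.imread("pics/w4.png")[190:330,150:360];cv2.imwrite("pics/c4.png",cv2.resize(im,None,fx=3.8,fy=3.8,interpolation=cv2.INTER_CUBIC))
E
```

```text
0 0.011 [[288.7, 208.4], [217.3, 208.5]]
0.01 0.011 [[290.7, 213.8], [215.3, 213.8]]
0.02 0.011 [[292.9, 219.7], [213.1, 219.8]]
0.03 0.011 [[295.3, 226.4], [210.6, 226.5]]
0.04 0.011 [[298.1, 234.0], [207.7, 234.1]]
[ 0.61990346 -0.22676365  0.02      ] [ 0.63483848 -0.33009817  0.02      ] [ 0.51624843 -0.26300304  0.02      ] [ 0.52574795 -0.32709329  0.02      ] 0.06479043708703783
```

View pics/c4.png

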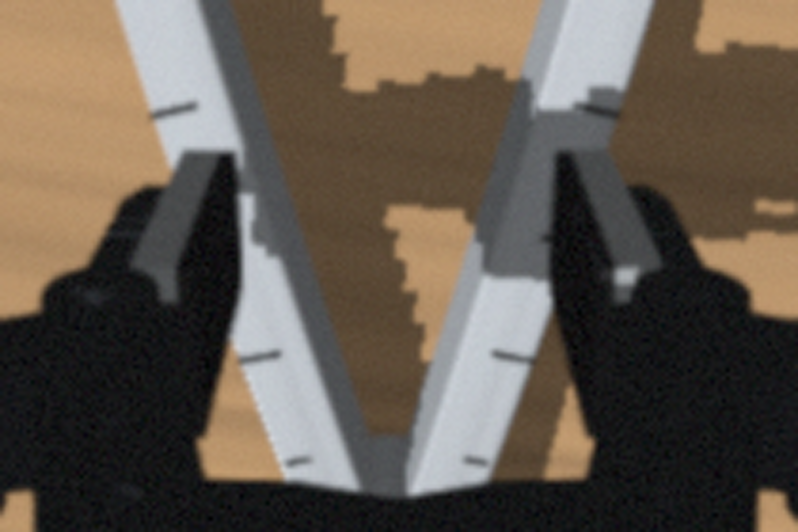

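The crop shows both finger tips hovering over the legs at crop (235,150) and (555,150). By the apparent gap they are at about z=0.03, so the tips sit roughly 27 mm above the reported TCP height. That also explains the absence of contact force. I'll open and feel down in small steps while watching the force.

>>> servo_tool(targets="0 0 0.01 0 0 0 0.5;0 0 0.01 0 0 0 1;0 0 0.01 0 0 0 1;0 0 0.01 0 0 0 1;0 0 0 0 0 0 1;0 0 -0.01 0 0 0 1;0 0 -0.02 0 0 0 1;0 0 -0.03 0 0 0 1")

```text
time: 6.97
tcp_pos: [0.5103, -0.2968, -0.0065]
tool_rot: [-0.0, 0.997, 0.074, -0.0]
wrist_force: [0.3, -0.6, -0.4]
finger_gap: 0.0855
```

>>> servo_tool(targets="0 0 -0.008 0 0 0 1;0 0 -0.016 0 0 0 1;0 0 -0.024 0 0 0 1;0 0 -0.03 0 0 0 1;0 0 -0.034 0 0 0 1;0 0 -0.038 0 0 0 1;0 0 -0.04 0 0 0 1;0 0 -0.04 0 0 0 1")

```text
time: 7.63
tcp_pos: [0.5103, -0.2969, -0.0161]
tool_rot: [-0.0, 0.997, 0.074, -0.0]
wrist_force: [-0.7, -0.4, 0.1]
finger_gap: 0.0854
```

>>> servo_tool(targets="0 0 -0.006 0 0 0 1;0 0 -0.012 0 0 0 1;0 0 -0.018 0 0 0 1;0 0 -0.022 0 0 0 1;0 0 -0.026 0 0 0 1;0 0 -0.03 0 0 0 0.95;0 0 -0.032 0 0 0 0.85;0 0 -0.032 0 0 0 0.8")

```text
time: 8.3
tcp_pos: [0.5103, -0.2968, -0.0242]
tool_rot: [-0.0, 0.997, 0.074, -0.0]
wrist_force: [-0.3, 0.2, 0.4]
finger_gap: 0.0764
```

```bash
python3 - <<'E'
from h import *
s=arm.observe();print(s["tcp_pos"],s["time"],s["finger_gap"],s["wrist_force"])
im=arm.get_image("wrist");cv2.imwrite("pics/w5.png",im)
cv2.imwrite("pics/c5.png",cv2.resize(im[180:330,120:390],None,fx=2.9,fy=2.9,interpolation=cv2.INTER_CUBIC))
E
```

```text
[ 0.51032968 -0.29683563 -0.02419636] 8.3 0.07636757050204554 [-0.3210049   0.19120713  0.39099892]
```

View pics/c5.png

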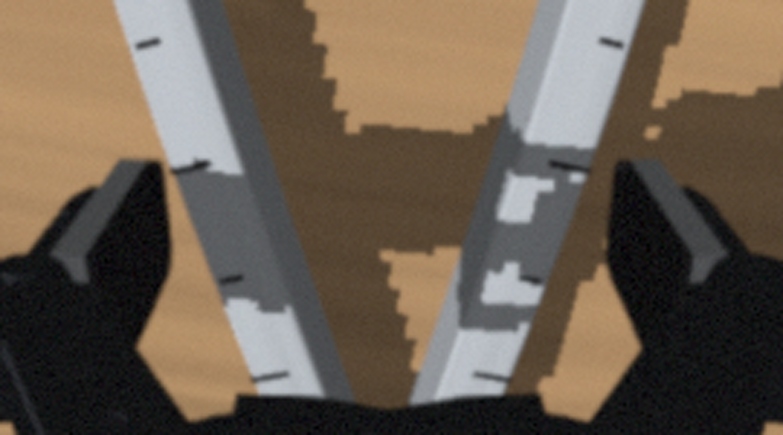

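The tips are now outside the legs, at crop (160,160) and (617,160), and low. I'm closing slowly.

>>> servo_tool(targets="0 0 0 0 0 0 0.72;0 0 0.002 0 0 0 0.64;0 0 0.003 0 0 0 0.56;0 0 0.004 0 0 0 0.48;0 0 0.006 0 0 0 0.4;0 0 0.008 0 0 0 0.32;0 0 0.008 0 0 0 0.24;0 0 0.008 0 0 0 0.16", newtons=60)

```text
time: 9.02
tcp_pos: [0.5106, -0.297, -0.0219]
tool_rot: [0.0, 0.997, 0.074, 0.0]
wrist_force: [1.1, -0.3, 3.2]
finger_gap: 0.0494
```

>>> servo_tool(targets="0 0 0.002 0 0 0 0.1;0 0 0.003 0 0 0 0;0 0 0.004 0 0 0 -0.1;0 0 0.005 0 0 0 -0.2;0 0 0.006 0 0 0 -0.4;0 0 0.006 0 0 0 -0.6;0 0 0.006 0 0 0 -1;0 0 0.006 0 0 0 -1")

```text
time: 9.68
tcp_pos: [0.5106, -0.2973, -0.0202]
tool_rot: [0.0, 0.997, 0.074, 0.0]
wrist_force: [0.1, 0.7, 5.8]
finger_gap: 0.0218
```

```bash
python3 - <<'E'
from h import *
s=arm.observe();print(s["tcp_pos"],s["time"],s["finger_gap"],s["wrist_force"])
cv2.imwrite("pics/w6.png",arm.get_image("wrist"))
E
```

```text
[ 0.51055068 -0.29732687 -0.02019404] 9.6833 0.021812495287765084 [0.0553207  0.6675689  5.76376206]
```

View pics/w6.png

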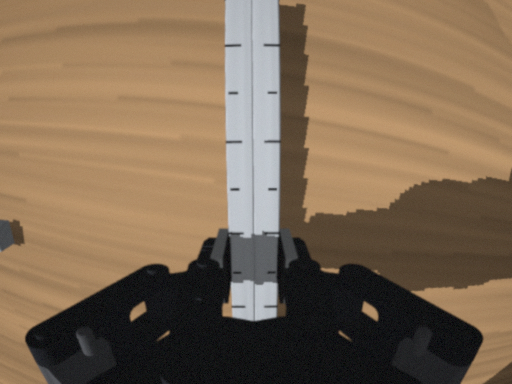

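The legs are now shut side by side (gap 22 mm, seam along column 252). I'm opening slightly, shifting 28 mm toward the square's middle and regripping for a balanced lift.

>>> servo_tool(targets="0 0 0.004 0 0 0 -0.2;0 0 0.006 0 0 0 -0.1;0 0 0.006 0 0 0 -0.1;0.04 0.006 0.006 0 0 0 -0.1;0.08 0.012 0.006 0 0 0 -0.1;0.112 0.0165 0.006 0 0 0 -0.1;0.112 0.0165 0.006 0 0 0 -0.1;0.112 0.0165 0.006 0 0 0 -0.3")

```text
time: 10.4
tcp_pos: [0.5393, -0.2922, -0.0193]
tool_rot: [-0.0, 0.997, 0.074, 0.0]
wrist_force: [-0.1, 0.1, -0.4]
finger_gap: 0.0302
```

>>> servo_tool(targets="0 0 0 0 0 0 -0.7;0 0 0 0 0 0 -1;0 0 0 0 0 0 -1;0 0 0 0 0 0 -1;0 0 0 0 0 0 -1;0 0 0.02 0 0 0 -1;0 0 0.06 0 0 0 -1;0 0 0.12 0 0 0 -1", newtons=80)

```text
time: 11.07
tcp_pos: [0.5371, -0.2922, 0.0105]
tool_rot: [-0.001, 0.997, 0.074, -0.001]
wrist_force: [0.1, -0.6, -1.7]
finger_gap: 0.0212
```

>>> servo_tool(targets="0 0 0.1 0 0 0 -1;0 0 0.2 0 0 0 -1;0 0 0.3 0 0 0 -1;0 0 0.34 0 0 0 -1;0 0 0.34 0 0 0 -1;0 0 0.34 0 0 0 -1;0 0 0.34 0 0 0 -1;0 0 0.34 0 0 0 -1")

```text
time: 11.73
tcp_pos: [0.5375, -0.2923, 0.0944]
tool_rot: [-0.001, 0.997, 0.074, -0.001]
wrist_force: [-0.6, 0.2, -1.8]
finger_gap: 0.0212
```

```bash
python3 - <<'E'
from h import *
s=arm.observe();print(s["tcp_pos"],s["time"],s["finger_gap"],s["wrist_force"],s["torque"])
a=arm.get_image("wrist");b=arm.get_image("top");c=arm.get_image("side");cv2.imwrite("pics/t7.png",b)
cv2.imwrite("pics/m7.png",np.vstack([np.hstack([cv2.resize(a,(400,300)),cv2.resize(c,(400,300))]),cv2.resize(b[60:210,190:390],(400,300)).repeat(1,1) if 0 else np.hstack([cv2.resize(b[60:210,205:405],(400,300)),cv2.resize(b[40:190,70:270],(400,300))])]))
E
```

```text
[ 0.53753403 -0.29230076  0.09443947] 11.7333 0.021197438361292304 [-0.56977927  0.21065324 -1.78818927] [ 0.02623229 -0.02691705 -0.00670205]
```

View pics/m7.png

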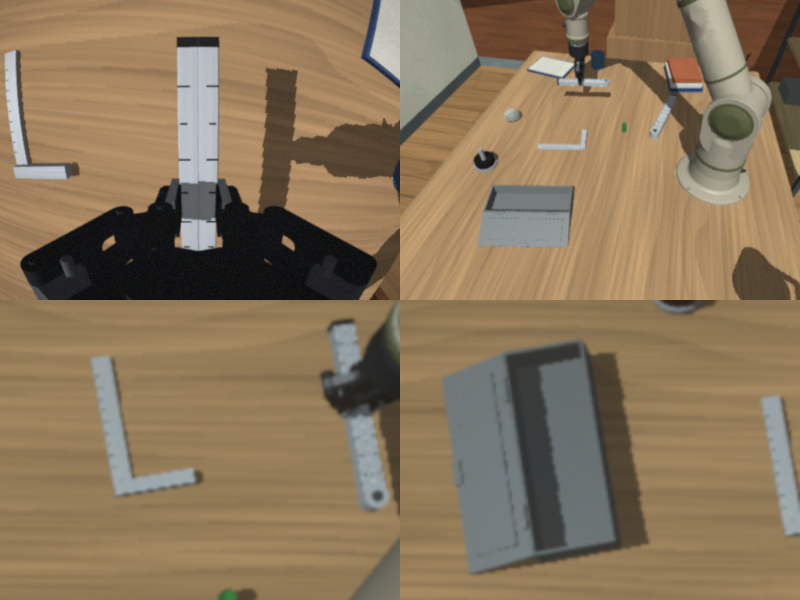

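The square is held shut and level, the wrist reads 1.8 N (its weight), and the rigid square at lower-left (120,490) is unmoved. I'm working out the offset and transport.

```bash
python3 - <<'E'
from h import *
from scipy.spatial.transform import Rotation as Ro
s=arm.observe();t=s["tcp_pos"];q=s["tool_rot"];M=Ro.from_quat(np.r_[q[1:],q[0]]).as_matrix()
y=np.arctan2(M[1,0],M[0,0]);E=ray("wrist",(252.5,48),.134);K=ray("top",(392.5,157.5),.136)
print("yaw",y,"tilt",M[2,:2],"end rel tool",M.T@(E-t),"knuckle rel tool",M.T@(K-t))
print("len",np.linalg.norm(E-K),"sq yaw",np.arctan2(*(E-K)[1::-1]))
E
```

```text
yaw 0.14780554132735135 tilt [-0.00169949 -0.00098912] end rel tool [ 9.58674103e-02 -8.50447470e-05 -3.93897963e-02] knuckle rel tool [-0.10427647  0.00033971 -0.04105008]
len 0.2001512160396404 sq yaw 0.14993601292337047
```

>>> servo_tool(targets="0 0.06 0 0 0 0 -1;0.01 0.16 0 0 0 0.02 -1;0.02 0.28 0 0 0 0.04 -1;0.03 0.42 0 0 0 0.06 -1;0.04 0.56 0 0 0 0.08 -1;0.05 0.7 0 0 0 0.1 -1;0.055 0.84 0 0 0 0.11 -1;0.06 0.98 0 0 0 0.11 -1")

```text
time: 12.55
tcp_pos: [0.5528, -0.0452, 0.0956]
tool_rot: [-0.0, 0.995, 0.102, -0.0]
wrist_force: [0.7, -0.6, -1.3]
finger_gap: 0.0208
```

>>> servo_tool(targets="0.01 0.14 0 0 0 0 -1;0.02 0.28 0 0 0 0 -1;0.03 0.42 0 0 0 0 -1;0.04 0.56 0 0 0 0 -1;0.05 0.7 0 0 0 0 -1;0.055 0.82 0 0 0 0 -1;0.055 0.92 0 0 0 0 -1;0.055 1 0 0 0 0 -1")

```text
time: 13.22
tcp_pos: [0.5659, 0.206, 0.0955]
tool_rot: [-0.0, 0.995, 0.103, -0.0]
wrist_force: [0.5, 0.4, -2.0]
finger_gap: 0.021
```

>>> servo_tool(targets="0 0.06 0 0 0 0 -1;0 0.11 0 0 0 0 -1;0 0.14 0 0 0 0 -1;0 0.16 0 0 0 0 -1;0 0.16 -0.04 0 0 0 -1;0 0.16 -0.08 0 0 0 -1;0 0.16 -0.1 0 0 0 -1;0 0.16 -0.1 0 0 0 -1")

```text
time: 13.88
tcp_pos: [0.5663, 0.2405, 0.069]
tool_rot: [0.001, 0.995, 0.1, -0.001]
wrist_force: [-0.4, -0.7, -1.8]
finger_gap: 0.021
```

```bash
python3 - <<'E'
from h import *
from scipy.spatial.transform import Rotation as Ro
s=arm.observe();t=s["tcp_pos"];q=s["tool_rot"];M=Ro.from_quat(np.r_[q[1:],q[0]]).as_matrix()
print(t,"yaw",np.arctan2(M[1,0],M[0,0]),s["time"],s["finger_gap"],"need",np.array([.5663,.2428])-t[:2])
a=arm.get_image("wrist");b=arm.get_image("top");c=arm.get_image("side")
C=np.array([.556,.2407]);u=np.array([np.cos(.203),np.sin(.203)]);v=np.array([-u[1],u[0]])
# mark the assumed box rim corners, to check the box pose from close by
for e in(1,-1):
    for g in(1,-1):
        X=[*(C+u*e*.129+v*g*.05),.042]
        for im,n in((a,"wrist"),(b,"top")):cv2.circle(im,tuple(int(round(i)) for i in proj(n,X)),3,(0,0,255),1)
cv2.imwrite("pics/m8.png",np.hstack([cv2.resize(a,(480,360)),cv2.resize(b[40:190,70:203],(319,360))]))
E
```

```text
[0.56626009 0.24049717 0.06900393] yaw 0.20126131337597228 13.8833 0.021006022187975263 need [3.99062544e-05 2.30282600e-03]
```

View pics/m8.png

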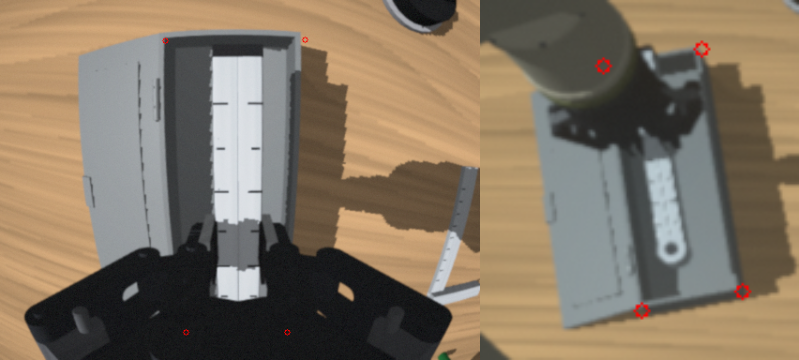

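The red marks for the assumed rim, at (165,40) and (305,40), sit within about 4 px of the real corners at (162,37) and (300,35). The square hangs over the opening, clear all round. I'm nudging it 4 mm toward +y and lowering gently.

>>> servo_tool(targets="0.008 0.018 -0.03 0 0 0 -1;0.008 0.018 -0.06 0 0 0 -1;0.008 0.018 -0.1 0 0 0 -1;0.008 0.018 -0.14 0 0 0 -1;0.008 0.018 -0.18 0 0 0 -1;0.008 0.018 -0.22 0 0 0 -1;0.008 0.018 -0.25 0 0 0 -1;0.008 0.018 -0.27 0 0 0 -1")

```text
time: 14.7
tcp_pos: [0.5686, 0.2464, 0.0019]
tool_rot: [0.0, 0.995, 0.101, -0.001]
wrist_force: [-0.4, 0.0, -0.9]
finger_gap: 0.0209
```

>>> servo_tool(targets="0 0 -0.01 0 0 0 -1;0 0 -0.02 0 0 0 -1;0 0 -0.03 0 0 0 -1;0 0 -0.04 0 0 0 -1;0 0 -0.047 0 0 0 -1;0 0 -0.053 0 0 0 -1;0 0 -0.056 0 0 0 -1;0 0 -0.056 0 0 0 -1")

```text
time: 15.37
tcp_pos: [0.5691, 0.2467, -0.0106]
tool_rot: [0.0, 0.995, 0.101, -0.0]
wrist_force: [-0.2, -0.7, -1.9]
finger_gap: 0.0209
```

>>> servo_tool(targets="0 0 -0.004 0 0 0 -1;0 0 -0.008 0 0 0 -1;0 0 -0.012 0 0 0 -1;0 0 -0.014 0 0 0 -1;0 0 -0.016 0 0 0 -1;0 0 -0.018 0 0 0 -1;0 0 -0.018 0 0 0 -1;0 0 -0.018 0 0 0 -1")

```text
time: 16.03
tcp_pos: [0.5691, 0.2467, -0.0148]
tool_rot: [-0.0, 0.995, 0.101, 0.0]
wrist_force: [-1.5, -0.5, 2.1]
finger_gap: 0.0206
```

It touches the floor (force −1.9 to +2.1 N). I'm letting go with the fingers opened to about 34 mm, then rising straight up.

>>> servo_tool(targets="0 0 0 0 0 0 -0.45;0 0 0 0 0 0 -0.35;0 0 0 0 0 0 -0.25;0 0 0 0 0 0 -0.22;0 0 0 0 0 0 -0.22;0 0 0.004 0 0 0 -0.22;0 0 0.02 0 0 0 -0.22;0 0 0.05 0 0 0 -0.22")

```text
time: 16.7
tcp_pos: [0.5687, 0.2465, -0.0028]
tool_rot: [0.0, 0.995, 0.101, -0.001]
wrist_force: [-0.7, -0.3, 0.3]
finger_gap: 0.0335
```

>>> servo_tool(targets="0 0 0.05 0 0 0 -0.22;0 0 0.12 0 0 0 -0.22;0 0 0.22 0 0 0 -0.22;0 0 0.34 0 0 0 -0.22;0 0 0.46 0 0 0 -0.22;0 -0.1 0.5 0 0 0 -0.22;0 -0.26 0.5 0 0 0 -0.22;0 -0.42 0.5 0 0 0 -0.22")

```text
time: 17.37
tcp_pos: [0.5697, 0.1422, 0.1249]
tool_rot: [-0.001, 0.995, 0.103, 0.002]
wrist_force: [0.6, -0.8, -0.5]
finger_gap: 0.0334
```

>>> servo_tool(targets="0 -0.14 0 0 0 0 -0.22;0 -0.3 0 0 0 0 -0.22;0 -0.46 0 0 0 0 -0.22;0 -0.6 0 0 0 0 -0.22;0 -0.7 0 0 0 0 -0.22;0 -0.7 0 0 0 0 -0.22;0 -0.7 0 0 0 0 -0.22;0 -0.7 0 0 0 0 -0.22")

```text
time: 18.03
tcp_pos: [0.5693, -0.0326, 0.1233]
tool_rot: [-0.0, 0.995, 0.101, 0.0]
wrist_force: [0.6, 0.1, -0.3]
finger_gap: 0.0332
```

```bash
python3 - <<'E'
from h import *
s=arm.observe();print(s["tcp_pos"],s["time"],s["finger_gap"],s["wrist_force"])
b=arm.get_image("top");c=arm.get_image("side")
o=np.hstack([cv2.resize(b[50:180,85:189],(384,480),interpolation=2),cv2.resize(c[225:325,90:175+15],(400,400),interpolation=2).repeat(1,0) if 0 else cv2.resize(c[225:325,90:240],(416,277),interpolation=2) if 0 else cv2.resize(c[100:330,60:260],(416,480),interpolation=2)])
cv2.imwrite("pics/m9.png",o)
E
```

```text
[ 0.56931207 -0.03261712  0.12328459] 18.0333 0.03323705482388989 [ 0.62553564  0.05892045 -0.30696884]
```

The viewer limit is reached, so I'll check the result numerically from the top picture.

```bash
python3 - <<'E'
from h import *
b=arm.get_image("top").astype(int);o=cv2.imread("pics/top0.png").astype(int)
poly=np.array([proj("top",[*(np.array([.557,.243])+R),.02]) for R in [np.array([np.cos(.203)*e-np.sin(.203)*g,np.sin(.203)*e+np.cos(.203)*g]) for e,g in((.122,.043),(.122,-.043),(-.122,-.043),(-.122,.043))]])
m=np.zeros(b.shape[:2],np.uint8);cv2.fillPoly(m,[poly.round().astype(int)],1)
k=((b.min(2)>o.max(2)+25)&(m>0)).astype(np.uint8)
n,l,st,_=cv2.connectedComponentsWithStats(k);i=1+np.argmax(st[1:,4]);ys,xs=np.where(l==i);print(st[1:,4])
pts=np.array([ray("top",p,.024)[:2] for p in zip(xs,ys)],np.float32)
(c,sz,ang)=cv2.minAreaRect(pts);print("rect",c,sz,ang)
u=np.array([np.cos(.203),np.sin(.203)]);d=pts-[.557,.243];print("along",(d@u).min(),(d@u).max(),"across",(d@[-u[1],u[0]]).min(),(d@[-u[1],u[0]]).max())
D=np.abs(b-o).max(2);print("rigid diff L",(D[80:165,245:283]>40).sum(),"all",D[140:165,255:310].max())
E
```

```text
[1160    2    2    3    3]
rect (0.5603845119476318, 0.27080631256103516) (0.08135044574737549, 0.24640674889087677) 87.81487274169922
along -0.11684740097107878 0.11996020936723487 across -0.04216038237094355 0.04259668569075557
rigid diff L 755 all 75
```

>>> servo_tool(targets="0 -0.1 0.1 0 0 0 -0.22;0 -0.24 0.2 0 0 0 -0.22;0 -0.4 0.3 0 0 0 -0.22;0 -0.56 0.3 0 0 0 -0.22;0 -0.72 0.3 0 0 0 -0.22;0 -0.86 0.3 0 0 0 -0.22;0 -0.96 0.3 0 0 0 -0.22;0 -1 0.3 0 0 0 -0.22")

```text
time: 18.85
tcp_pos: [0.5686, -0.2872, 0.1976]
tool_rot: [0.001, 0.995, 0.1, -0.0]
wrist_force: [0.2, 0.2, -0.4]
finger_gap: 0.0336
```

```bash
python3 - <<'E'
from h import *
b=arm.get_image("top").astype(int);o=cv2.imread("pics/top0.png").astype(int)
poly=np.array([proj("top",[.557+np.cos(.203)*e-np.sin(.203)*g,.243+np.sin(.203)*e+np.cos(.203)*g,.024]) for e,g in((.12,.043),(.12,-.043),(-.12,-.043),(-.12,.043))])
m=np.zeros(b.shape[:2],np.uint8);cv2.fillPoly(m,[poly.round().astype(int)],1)
g=b.mean(2);print("old/new pct",np.percentile(o.mean(2)[m>0],[10,50,90]),np.percentile(g[m>0],[10,50,75,90,95]))
u=np.array([np.cos(.203),np.sin(.203)]);v=np.array([-u[1],u[0]])
for th in(140,155,170):
    k=((g>th)&(m>0)).astype(np.uint8);n,l,st,_=cv2.connectedComponentsWithStats(k)
    i=1+np.argmax(st[1:,4]);ys,xs=np.where(l==i);P=np.array([ray("top",p,.024)[:2] for p in zip(xs,ys)],np.float32)
    d=P-[.557,.243];print(th,len(P),cv2.minAreaRect(P),"along",(d@u).min(),(d@u).max(),"across",(d@v).min(),(d@v).max())
# brightness profile across the box at 5 stations
for e in(-.09,-.05,0,.05,.09):
    print(e,[int(g[tuple(np.round(proj("top",[.557+u[0]*e+v[0]*w,.243+u[1]*e+v[1]*w,.024])[::-1]).astype(int))]) for w in np.arange(-.04,.041,.005)])
def lm(i): return cv2.moments(((i.min(2)>140)[80:165,245:310]).astype(np.uint8),True)
for i in(o,b):M=lm(i);print("L area/centroid",M["m00"],M["m10"]/M["m00"],M["m01"]/M["m00"])
s=arm.observe();print(s["time"],s["wrist_force"],s["tcp_pos"])
E
```

```text
old/new pct [ 57.33333333 106.33333333 111.33333333] [ 60.          73.66666667 116.         160.66666667 165.33333333]
140 660 ((0.555738627910614, 0.24231880903244019), (0.2018466740846634, 0.023927655071020126), 11.559844017028809) along -0.10229760689380392 0.09954660856334137 across -0.012277128085834942 0.011663777967621896
155 430 ((0.5455040335655212, 0.24085953831672668), (0.18027979135513306, 0.020465226843953133), 12.11369800567627) along -0.10184010753670245 0.07847736280001136 across -0.010683192649932682 0.010444722327926013
170 6 ((0.5232861042022705, 0.23483306169509888), (0.002525978721678257, 0.00729180546477437), 0.8215430378913879) along -0.036146191330392756 -0.0331898182371343 across -0.005020315422532746 0.0026158316535096504
-0.09 [114, 112, 77, 63, 63, 75, 160, 128, 73, 86, 164, 108, 63, 62, 62, 62, 60]
-0.05 [114, 113, 87, 61, 62, 74, 162, 167, 175, 167, 153, 82, 62, 62, 63, 63, 61]
0 [111, 112, 86, 60, 61, 70, 139, 164, 155, 164, 168, 83, 61, 61, 59, 61, 60]
0.05 [110, 110, 95, 62, 61, 66, 136, 162, 142, 160, 159, 76, 60, 60, 60, 61, 61]
0.09 [110, 110, 84, 59, 60, 69, 140, 158, 165, 157, 147, 66, 60, 60, 59, 60, 56]
L area/centroid 763.0 22.33289646133683 49.35517693315858
L area/centroid 809.0 22.250927070457355 49.221260815822
18.9 [ 0.03486215 -1.62312127  0.18972652] [ 0.56862781 -0.28715233  0.1974383 ]
```

The checks are clear: a 202 x 24 mm aluminium bar (caps excluded) lies centred in the box, parallel to its walls, and the L is unmoved. I'm handing in.

```bash
python3 -c "from rig import arm; print(arm.job_done())"
```

```text
the job is handed in; nothing more can be done
None
```

The folding square is folded shut and lies flat in the long grey box, and I handed the job in at about 19 s. I squeezed the V shut, regripped it near its middle, lowered it until the wrist force showed it touching the floor, and let go with the fingers at about 34 mm.

**Last checks (top camera):**
- **Folding square:** it shows as a bar 202 x 24 mm, so the legs are side by side. It is centred within a few mm and parallel to the box walls.
- **Rigid square:** its centroid in the picture moved by less than 0.2 px. Its bright area read 6% larger, which I put down to lighting.
- **Robot:** it stands clear of everything.

**What went wrong or disagreed:**
- **Missed squeezes:** the first two closings passed over the legs, because the finger tips sat about 20 mm above where the reported tool height put them. I felt down with small steps until they gripped, and shifted the V by only a few mm.
- **First final measurement:** it was spoiled by lighting and by the arm covering the view, so I moved the arm away and repeated it.
- **No visual check at the end:** the 12-picture limit was reached, so the final state was checked by numbers only.

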